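# Reset the tripped power supply under its push-latch flap

### The arm

A 7-joint arm with a two-finger parallel gripper is mounted at the origin on the work surface. World frame = base frame: x ahead of the robot, y to its left, z up, the work surface at z = 0. Lengths are in mm, angles in rad, forces in N, time in s.
With the tool pointing down it reaches from about 425 to 1025 mm from the base axis. Payload 9.4 kg.
Tool frame: the origin (TCP) lies at the very end of the fingers, on their centre line; the grasp point (between the pads) lies 19 mm behind it; z points along the fingers, x is the direction in which the jaws open and shut, and the axes are right-handed (so a half turn about z gives the same grasp; the last joint's range is limited). The gripper opens to 85 mm and grips with 20 to 120 N. Pads are 22 mm wide; open, the fingers measure 114 mm over their backs; the gripper's body (76 mm by 85 mm) begins 54 mm behind the grasp point. The pads swing forward as they close: fully open they stand 13 mm farther back than shut.
Start: joints at [1.23, 0.599, -0.003, 1.599, 0.002, 0.943, -0.08], TCP at [189.035, -699.921, 231.275] pointing down, gripper open.
Joint ranges: [-2.57, 2.57], [-0.35, 1.97], [-1.29, 1.29], [0.11, 2.56], [-1.05, 4.19], [0.11, 1.86], [-2.63, 2.63]. Speed limits (rad/s): [2.22, 2.22, 3.01, 3.01, 3.14, 3.14, 3.14].

### API

Orientations are given as a 3x3 rotation matrix whose columns are the frame's x, y, z axes.
In Python, from station import monitor, optics, env gives the robot as it stands. The module is installed in compiled form; this text tells all that it offers.
- The arm moves only by the tool arm_command, never from a script. Its argument "moves" is a list of rows, each a list of 3 entries, a list of its own where there are three numbers: the opening, from 0 (shut) to 1 (fully open), then the shift along the tool's x, y, z in m, then the turn about the tool's z in rad. A call has 1 to 20 rows; each row is the pose to reach, as a shift and turn from the pose measured when the call began, along the tool's axes at that moment; what a row does not reach only later rows make up. A row lasts 1/12 s, in which the tool goes at most 41.7 mm and 7.16 degrees, less where a joint would pass 70% of its speed; a pose out of reach is approached as far as the arm can. A call with a gripper value outside its range is refused whole. The fingers move at their own pace and stop on an object; "squeeze" is the grip in N (left out, the last holds). Time passes only in rows, so rows that repeat a pose let the fingers close. It gives the time, the measured TCP pose, the force and the opening at its end, in the units of the state.
- monitor.state(): the state, without advancing time (a new reading comes with each control period).
- optics.snapshot(name): name is "scene" or "top" or "wrist"; returns a dict with "frame" (480x640x3 uint8, red, green, blue), "mtx" (3x3 intrinsics, pixels), "rvec" (rotation vector, rad) and "tvec" (3), from world to camera coordinates, as OpenCV has them. Camera axes: x right, y down, z forward; pixel columns grow to the right and rows downward; lengths in mm; the calibration is good to about 2 mm. A picture is of the moment at which its call begins. There is no depth.
- env.close_job(): hands the job in, once; it reports no verdict.
The state is a dict: "time": time; "joint_pos": joint angles; "joint_vel": joint speeds; "tau": joint torques, N m; "tcp_pos": TCP position; "ee_rot": TCP orientation; "wrist_force": force on the tool from outside, world axes, zero at the start; "ft_torque": the same for the moment, N m; "gripper_width": opening from 0.0 (shut) to 1.0 (fully open).
Only numpy, scipy, OpenCV 4.12 (cv2) and the standard library are available. Lean on these libraries where they do the work, as an engineer would, in place of code of your own. Each camera call takes 0.05 s, during which the arm holds its last target. There are 200 camera calls.

### The job

The bench power supply has tripped. Press its push-latch flap to pop it open, press the reset button under the flap fully down, then push the flap shut and press it in until it latches and stays closed. Only press and push with the fingertips: do not lift or shove the supply, and leave the weight, the multimeter and the screwdriver where they are.

Things in the scene. Friction and masses are not known exactly. Their poses are not given: they have to be found in the camera images.
- supply: Loose white bench power supply, 2.8 kg, 240 (x) by 150 (y) by 125 mm high with its 6 mm feet. Origin: centre of the underside; x points from the black front panel (display, knobs) to the rear, z up. On its flat top one grey flap covers a recess 30 mm deep that spans x -29 to +42, y -46 to +46 mm in this frame.
- flap (a joint): Flap angle, rad. 0 = closed, latched (start); grows as it opens; 1.8 = open (stop), 13 deg past upright; negative = pressed in (stop -0.075). Push-push latch: press in to the stop (10 N is ample) and let go. From latched, it then swings open by itself in 2 s. From open, push it down (2 to 8 N at the pad) and in to the same depth: it then stays at 0; let go sooner and it reopens.
- flap_pad (a point): Where to press: on the flap's outer face, 44 mm from the hinge line, midway across, marked by a faint 26 mm disc. Moves with the flap; z = outward normal, x = from hinge to free edge. The flap is 80 mm wide (y), reaches 60 mm from the hinge, 5 mm thick; closed, its outer face is level, 6 mm above the top of the case. Pressing in sinks this point 3 to 4 mm.
- flap_hinge (a point): Middle of the flap's hinge line, 25 mm towards the front panel from the supply's centre, 128.5 mm above its underside, half-way through the flap's thickness. Axes as supply: the hinge runs along y, the closed flap reaches from here along +x, the open flap stands up above the hinge.
- reset_top (a point): Centre of the top of the reset button, an upright black round button 24 mm across in the recess, 34 mm from the hinge line along the supply's x axis, its top 8 mm below the top of the case. Can be reached only with the flap open.
- reset_button (a joint): Travel of the reset button in m: 0 = up, 0.005 = fully down (stop). A spring returns it; it takes about 2 N to start and 6 N fully down.
- weight: Bystander: loose steel calibration weight, 28 mm across, 36 mm tall with a knob on top, standing on the rear part of the supply's top. Origin at the centre of its underside.
- multimeter: Bystander: loose grey handheld multimeter lying on the bench to the +y side of the supply, 150 by 75 by 44 mm, origin at the centre of its underside.
- screwdriver: Bystander: loose yellow-handled screwdriver, 170 mm long and 26 mm thick, lying on the bench to the -y side of the supply. Origin under the middle of its length.

How it is judged:
By the outcome, as a careful person would: the job done as asked, in the order asked, and still so for the second after the job is handed in, with the robot touching nothing.
It also fails if it takes over 54 s, if anything falls off the work surface, if the arm or the gripper's body presses on something with over 40 N, if the wrist force passes 120 N, or if a joint passes its speed limit or range.

## Working session

There is one attempt and no reset: what is moved stays moved. The work goes in short steps, Python scripts to look and compute and a tool call to move; the robot and the scene stay as the last step left them, time stands still between calls to the robot, and variables do not carry over. Pictures are saved under pics/ and viewed, about 8 in all and at most 12, crops included, and the job is handed in when it is done.

Besides the shell and the picture viewer there is one more tool, called after "Request:" as name(argument=value, ...), one argument or row to a line, values as JSON. arm_command: Moves the arm, as the interface text tells. Its arguments: {"type":"object","properties":{"moves":{"type":"array","items":{"type":"array"}},"squeeze":{"type":"number"}},"required":["moves"]}

```bash
mkdir -p pics; cat > h.py <<'E'
import cv2,numpy as np
from station import monitor,optics,env
def snap(n,f=None):
    s=optics.snapshot(n)
    if f: cv2.imwrite('pics/'+f,cv2.cvtColor(s['frame'],cv2.COLOR_RGB2BGR))
    return s
def ray(s,uv,z):
    R=cv2.Rodrigues(np.array(s['rvec'],float))[0];t=np.array(s['tvec'],float).ravel()
    c=-R.T@t;d=R.T@np.linalg.inv(s['mtx'])@np.array([uv[0],uv[1],1.])
    return c+d*(z-c[2])/d[2]
def proj(s,p):
    return cv2.projectPoints(np.array(p,float).reshape(-1,3),np.array(s['rvec'],float),np.array(s['tvec'],float),np.array(s['mtx'],float),None)[0].reshape(-1,2)
E
python3 - <<'E'
from h import *
a=snap('top','t1.png');b=snap('scene','s1.png')
for s in (a,b):
    print(s['mtx'].tolist(),np.ravel(s['rvec']),np.ravel(s['tvec']))
st=monitor.state();print(st['ee_rot'],st['tcp_pos'],st['time'],st['wrist_force'])
E
```

```text
[[541.8648494791831, 0.0, 323.5381976508475], [0.0, 541.8648494791831, 231.05038160556035], [0.0, 0.0, 1.0]] [ 2.12434562 -2.08744021  0.17323606] [100.6670251  588.81712222 828.19768728]
[[433.7132111100318, 0.0, 318.38958403812296], [0.0, 433.7132111100318, 235.38145473694163], [0.0, 0.0, 1.0]] [ 1.59041053  1.69745051 -0.9006527 ] [ -60.59338552 -255.55987922 1228.57871171]
[[ 2.60856297e-01 -9.65377516e-01 -4.93939429e-04]
 [-9.65376677e-01 -2.60856726e-01  1.28051254e-03]
 [-1.36502544e-03  1.42807845e-04 -9.99999058e-01]] [ 188.95979225 -699.5282282   230.51427322] 0.1 [-0.44455932 -0.42298831  0.02460463]
```

View pics/t1.png

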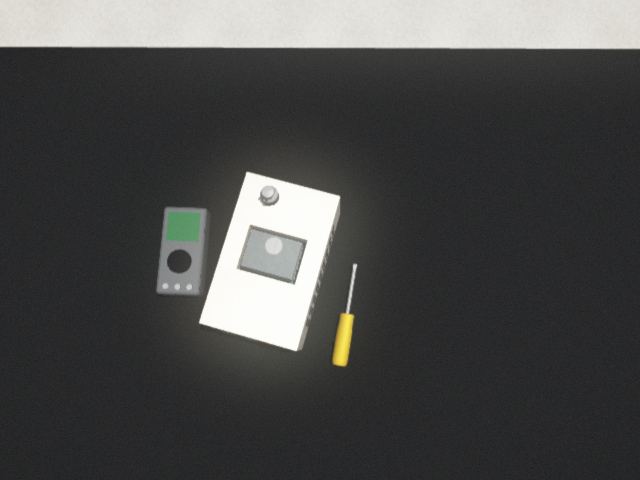

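View pics/s1.png

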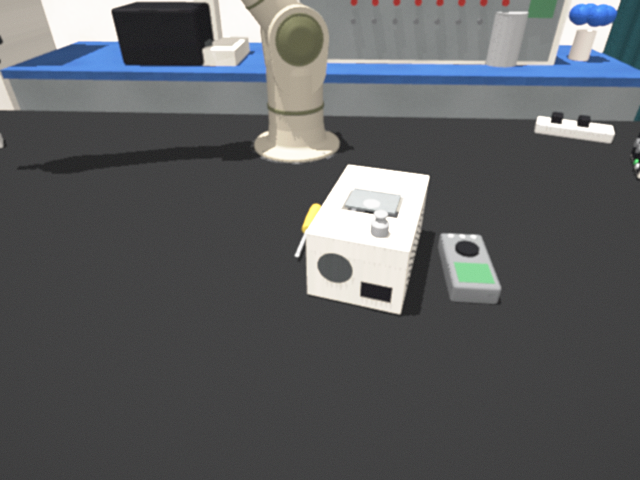

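The top view shows the supply's top with corners near (248,173), (340,197), (299,349), (201,325). The flap is near (272,254), its disc at (274,246), and the weight at (269,195). The scene view shows the rear panel facing the camera, with the weight at (380,225) on the rear part.

```bash
python3 - <<'E'
from h import *
s=snap('top');g=cv2.cvtColor(s['frame'],cv2.COLOR_RGB2GRAY)
for th in (200,235):
    m=(g>th).astype(np.uint8);m[:100]=0
    m=cv2.morphologyEx(m,cv2.MORPH_OPEN,np.ones((5,5)))
    c=max(cv2.findContours(m,0,2)[0],key=cv2.contourArea)
    b=cv2.boxPoints(cv2.minAreaRect(c));w=np.array([ray(s,p,125) for p in b])[:,:2]
    print(th,b.round(1).tolist(),w.round(1).tolist(),w.mean(0),[np.linalg.norm(w[i]-w[i-1]).round(1) for i in range(4)])
    e=w[1]-w[0] if np.linalg.norm(w[1]-w[0])>200 else w[2]-w[1]
    e=e/np.linalg.norm(e)*np.sign(e[0]);print('ax',e,np.arctan2(e[1],e[0]))
# disc and flap
sub=g[225:285,235:310];m=((g<200)&(g>60)).astype(np.uint8);mm=np.zeros_like(m);mm[225:285,235:308]=m[225:285,235:308]
c=max(cv2.findContours(mm,0,2)[0],key=cv2.contourArea);b=cv2.boxPoints(cv2.minAreaRect(c))
w=np.array([ray(s,p,129)[:2] for p in b]);print('flap',b.round(1).tolist(),w.round(1).tolist(),w.mean(0))
print('disc',ray(s,(274,246),131)); print('wt',ray(s,(269,192),165))
d=g[232:262,258:292];print(d[::2,::2])
E
```

```text
200 [[198.8000030517578, 322.70001220703125], [242.89999389648438, 168.39999389648438], [340.3999938964844, 196.1999969482422], [296.29998779296875, 350.5]] [[433.8, 289.8], [671.4, 236.3], [628.6, 84.2], [396.7, 144.8]] [532.61121028 188.78275517] [np.float64(149.7), np.float64(243.6), np.float64(157.9), np.float64(239.7)]
ax [ 0.97549435 -0.22002448] -0.2218395654478706
235 [[199.1999969482422, 322.5], [242.39999389648438, 169.10000610351562], [339.29998779296875, 196.39999389648438], [296.1000061035156, 349.79998779296875]] [[433.9, 289.3], [670.3, 237.0], [628.4, 85.8], [397.7, 145.2]] [532.56727487 189.32308449] [np.float64(148.7), np.float64(242.0), np.float64(156.9), np.float64(238.3)]
ax [ 0.97631787 -0.21634098] -0.2180651338000706
flap [[236.10000610351562, 268.3999938964844], [248.39999389648438, 223.60000610351562], [307.0, 239.6999969482422], [294.70001220703125, 284.5]] [[514.5, 238.0], [582.9, 222.7], [559.5, 133.3], [492.1, 149.7]] [537.25594656 185.93365155]
disc [548.89925786 182.36426979 131.        ]
wt [623.12241166 188.5010562  165.        ]
[[172 171 154 145 13
[... 345 characters left out ...]
175 176 208 216 218 220 220 216 221 221 187 179 178 181 179]
 [176 177 176 178 218 219 219 220 218 214 223 221 198 178 178 182 180]
 [174 178 177 182 216 219 218 220 219 218 223 220 196 179 179 182 181]
 [175 176 176 179 212 218 220 219 216 220 222 219 187 178 181 181 182]
 [174 174 174 177 193 218 221 221 218 223 221 208 179 181 181 181 181]
 [173 178 177 178 178 196 220 220 219 222 212 182 179 180 181 179 182]
 [177 173 180 174 175 179 185 195 196 193 183 180 180 178 180 184 181]
 [174 177 178 175 178 177 176 177 178 182 180 180 180 181 180 185 180]
 [174 178 178 176 179 177 180 178 181 182 182 177 181 180 182 181 185]
 [175 174 178 177 178 180 177 178 179 181 180 182 181 178 181 180 179]]
```

Request:
arm_command(
  moves=[
    [0,[-0.289,-0.462,-0.02],0.1],
    [0,[-0.289,-0.462,-0.02],0.2],
    [0,[-0.289,-0.462,-0.02],0.3],
    [0,[-0.289,-0.462,-0.02],0.4],
    [0,[-0.289,-0.462,-0.02],0.49],
    [0,[-0.289,-0.462,-0.02],0.49],
    [0,[-0.289,-0.462,-0.02],0.49],
    [0,[-0.289,-0.462,-0.02],0.49],
    [0,[-0.289,-0.462,-0.02],0.49],
    [0,[-0.289,-0.462,-0.02],0.49],
    [0,[-0.289,-0.462,-0.02],0.49],
    [0,[-0.289,-0.462,-0.02],0.49],
    [0,[-0.289,-0.462,-0.02],0.49],
    [0,[-0.289,-0.462,-0.02],0.49],
    [0,[-0.755,-0.583,-0.02],0.49],
    [0,[-0.755,-0.583,-0.02],0.49],
    [0,[-0.755,-0.583,-0.02],0.49],
    [0,[-0.755,-0.583,-0.02],0.49],
    [0,[-0.755,-0.583,-0.02],0.49],
    [0,[-0.755,-0.583,-0.02],0.49],
  ],
)

```text
time: 1.82
tcp_pos: [556.6, -48.4, 251.1]
ee_rot: [[-0.224, -0.974, -0.0], [-0.974, 0.224, 0.001], [-0.001, 0.001, -1.0]]
wrist_force: [0.4, 0.9, -0.0]
gripper_width: -0.001
```

```bash
cat >> h.py <<'E'
def st():
    s=monitor.state();R=np.array(s['ee_rot'])
    print('t',s['time'],'tcp',np.round(s['tcp_pos'],1),'F',np.round(s['wrist_force'],2),'g',round(s['gripper_width'],2),'tilt',np.round(R[:,2],4),'xang',round(float(np.arctan2(R[1,0],R[0,0])),3))
    return s
def to(p):
    s=st();print('shift m',np.round(np.array(s['ee_rot']).T@(np.array(p)-s['tcp_pos'])/1000,4))
E
python3 - <<'E'
from h import *
to([549,182,200])
s=snap('top');g=cv2.cvtColor(s['frame'],cv2.COLOR_RGB2GRAY)
b=np.array([[248,173],[340,197],[299,349],[201,325]])
w=np.array([ray(s,p,125)[:2] for p in b]);print(w.round(1),w.mean(0))
for i,j in((0,3),(1,2)): d=w[i]-w[j];print(np.linalg.norm(d),np.arctan2(d[1],d[0]))
E
```

```text
t 1.8167 tcp [556.6 -48.4 251.1] F [ 0.4   0.92 -0.03] g -0.0 tilt [-5.0e-04  1.1e-03 -1.0e+00] xang -1.797
shift m [-0.2228  0.0591  0.0514]
[[664.  227.9]
 [627.4  84.7]
 [398.9 140.9]
 [430.4 286.4]] [530.19633553 184.99411166]
240.7790724608114 -0.24525947424303451
235.30954442184128 -0.24126093947223962
```

Request:
arm_command(
  moves=[
    [0,[-0.04,0.011,0.01],0.017],
    [0,[-0.08,0.022,0.02],0.017],
    [0,[-0.12,0.033,0.03],0.017],
    [0,[-0.16,0.044,0.04],0.017],
    [0,[-0.2,0.055,0.045],0.017],
    [0,[-0.2225,0.059,0.051],0.017],
    [0,[-0.2225,0.059,0.051],0.017],
    [0,[-0.2225,0.059,0.051],0.017],
  ],
)

```text
time: 2.53
tcp_pos: [546.3, 194.4, 200.5]
ee_rot: [[-0.227, -0.974, -0.002], [-0.974, 0.227, 0.006], [-0.005, 0.004, -1.0]]
wrist_force: [0.2, -0.3, 0.3]
gripper_width: -0.001
```

```bash
python3 - <<'E'
from h import *
to([549,181.5,131])
s=snap('wrist','w1.png');print(proj(s,[[549,181.5,131],[549,182,200]]))
E
```

```text
t 2.5333 tcp [546.3 194.4 200.5] F [ 0.25 -0.3   0.25] g -0.0 tilt [-0.0025  0.0061 -1.    ] xang -1.799
shift m [ 0.0123 -0.0059  0.0694]
[[340.23578776 248.63101973]
 [345.9537756  293.53285378]]
```

View pics/w1.png

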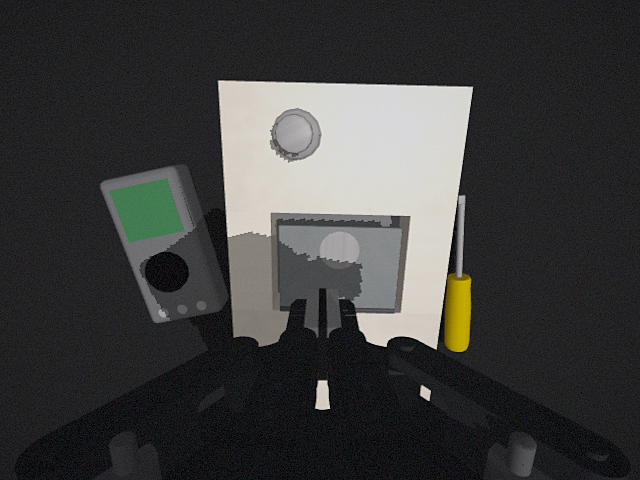

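The wrist view shows the disc at (340,250), and my estimate projects to (340,249), so they agree. Next I settle above the pad.

Request:
arm_command(
  moves=[
    [0,[0.0123,-0.0059,0.02],0.017],
    [0,[0.0123,-0.0059,0.04],0.017],
    [0,[0.0123,-0.0059,0.052],0.017],
    [0,[0.0123,-0.0059,0.06],0.017],
    [0,[0.0123,-0.0059,0.06],0.017],
    [0,[0.0123,-0.0059,0.06],0.017],
    [0,[0.0123,-0.0059,0.06],0.017],
  ],
)

```text
time: 3.17
tcp_pos: [550.1, 178.6, 141.7]
ee_rot: [[-0.247, -0.969, -0.001], [-0.969, 0.247, 0.006], [-0.005, 0.002, -1.0]]
wrist_force: [-0.3, -0.4, -0.1]
gripper_width: 0.003
```

```bash
python3 - <<'E'
from h import *
to([549,181.5,131])
E
```

```text
t 3.1667 tcp [550.1 178.6 141.7] F [-0.28 -0.37 -0.11] g 0.0 tilt [-8.0e-04  5.7e-03 -1.0e+00] xang -1.82
shift m [-0.0024  0.0017  0.0107]
```

Request:
arm_command(
  moves=[
    [0,[-0.002,0.002,0.004],0],
    [0,[-0.002,0.002,0.008],0],
    [0,[-0.002,0.002,0.01],0],
    [0,[-0.002,0.002,0.012],0],
    [0,[-0.002,0.002,0.013],0],
    [0,[-0.002,0.002,0.014],0],
    [0,[-0.002,0.002,0.0145],0],
    [0,[-0.002,0.002,0.0145],0],
  ],
)

```text
time: 3.83
tcp_pos: [548.7, 181.4, 127.9]
ee_rot: [[-0.247, -0.969, -0.0], [-0.969, 0.247, 0.006], [-0.006, 0.002, -1.0]]
wrist_force: [-2.1, 0.5, 11.2]
gripper_width: -0.001
```

Request:
arm_command(
  moves=[
    [0,[0,0,0.001],0],
    [0,[0,0,0.0015],0],
    [0,[0,0,0.0015],0],
  ],
)

```text
time: 4.08
tcp_pos: [548.8, 181.4, 127.6]
ee_rot: [[-0.247, -0.969, 0.0], [-0.969, 0.247, 0.006], [-0.006, 0.001, -1.0]]
wrist_force: [-3.9, -1.2, 16.0]
gripper_width: -0.001
```

Request:
arm_command(
  moves=[
    [0,[0,0,-0.03],0],
    [0,[0,-0.01,-0.065],0],
    [0,[0,-0.02,-0.1],0],
    [0,[0,-0.02,-0.1],0],
    [0,[0,-0.02,-0.1],0],
    [0,[0,-0.02,-0.1],0],
    [0,[0,-0.02,-0.1],0],
    [0,[0,-0.02,-0.1],0],
    [0,[0,-0.02,-0.1],0],
    [0,[0,-0.02,-0.1],0],
    [0,[0,-0.02,-0.1],0],
    [0,[0,-0.02,-0.1],0],
    [0,[0,-0.02,-0.1],0],
    [0,[0,-0.02,-0.1],0],
    [0,[0,-0.02,-0.1],0],
    [0,[0,-0.02,-0.1],0],
    [0,[0,-0.02,-0.1],0],
    [0,[0,-0.02,-0.1],0],
    [0,[0,-0.02,-0.1],0],
    [0,[0,-0.02,-0.1],0],
  ],
)

```text
time: 5.75
tcp_pos: [568.2, 175.8, 227.6]
ee_rot: [[-0.247, -0.969, 0.0], [-0.969, 0.247, 0.006], [-0.006, 0.001, -1.0]]
wrist_force: [-0.6, -0.5, 0.2]
gripper_width: 0.001
```

Request:
arm_command(
  moves=[
    [0,[0,0,0],0],
    [0,[0,0,0],0],
    [0,[0,0,0],0],
    [0,[0,0,0],0],
    [0,[0,0,0],0],
    [0,[0,0,0],0],
  ],
)

```text
time: 6.25
tcp_pos: [568.2, 175.9, 227.6]
ee_rot: [[-0.247, -0.969, 0.0], [-0.969, 0.247, 0.006], [-0.006, 0.001, -1.0]]
wrist_force: [-0.3, 0.3, -0.6]
gripper_width: -0.001
```

```bash
python3 - <<'E'
from h import *
a,y=np.array([530,185,0.]),-0.243
ex=np.array([np.cos(y),np.sin(y),0])
b=a+9*ex+[0,0,117];to(b);print('button',b)
s=snap('wrist','w2.png');print(proj(s,[b,a-25*ex+[0,0,128.5]]))
E
```

```text
t 6.25 tcp [568.2 175.9 227.6] F [-0.32  0.26 -0.62] g -0.0 tilt [ 2.0e-04  6.4e-03 -1.0e+00] xang -1.82
shift m [0.0012 0.0301 0.1106]
button [538.73558447 182.8344599  117.        ]
[[323.13979162 275.9334533 ]
 [323.30279143 320.70506995]]
```

View pics/w2.png

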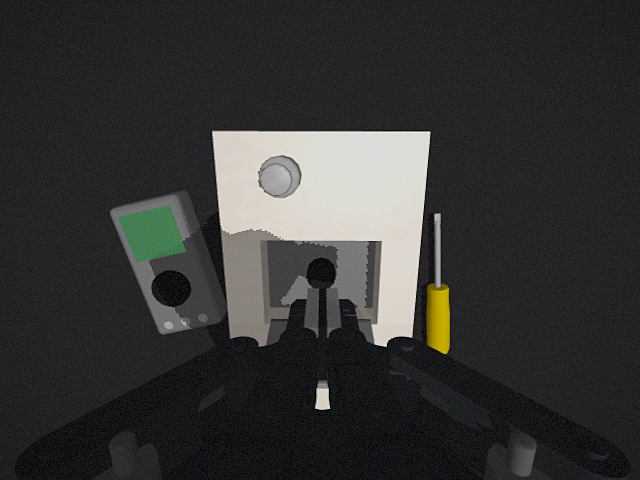

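The flap is open and the button is visible at (321,273), against a predicted (323,276). I'll press about 3 mm rearward of the estimate to keep clear of the flap.

Request:
arm_command(
  moves=[
    [0,[0.002,0.013,0.02],0],
    [0,[0.002,0.026,0.045],0],
    [0,[0.002,0.026,0.07],0],
    [0,[0.002,0.026,0.09],0],
    [0,[0.002,0.026,0.1],0],
    [0,[0.002,0.026,0.105],0],
    [0,[0.002,0.026,0.109],0],
    [0,[0.002,0.026,0.109],0],
    [0,[0.002,0.026,0.109],0],
  ],
)

```text
time: 7.05
tcp_pos: [543.0, 181.2, 119.3]
ee_rot: [[-0.247, -0.969, 0.001], [-0.969, 0.247, 0.007], [-0.007, 0.001, -1.0]]
wrist_force: [-0.3, -0.3, -0.1]
gripper_width: -0.003
```

Request:
arm_command(
  moves=[
    [0,[0,0,0.002],0],
    [0,[0,0,0.004],0],
    [0,[0,0,0.006],0],
    [0,[0,0,0.007],0],
    [0,[0,0,0.0075],0],
    [0,[0,0,0.008],0],
    [0,[0,0,0.008],0],
  ],
)

```text
time: 7.63
tcp_pos: [543.8, 181.3, 112.1]
ee_rot: [[-0.247, -0.969, 0.003], [-0.969, 0.247, 0.007], [-0.008, -0.001, -1.0]]
wrist_force: [0.1, -0.6, 7.8]
gripper_width: -0.005
```

Request:
arm_command(
  moves=[
    [0,[0,0,0.001],0],
    [0,[0,0,0.002],0],
    [0,[0,0,0.002],0],
    [0,[0,0,0.002],0],
  ],
)

```text
time: 7.97
tcp_pos: [543.9, 181.4, 111.8]
ee_rot: [[-0.247, -0.969, 0.004], [-0.969, 0.247, 0.008], [-0.009, -0.002, -1.0]]
wrist_force: [-3.9, -1.1, 23.2]
gripper_width: 0.003
```

The button is on its stop at 23 N. Next I lift straight up, cross over the open flap and come down on its front side.

Request:
arm_command(
  moves=[
    [0,[0,0,-0.03],0],
    [0,[0,0,-0.065],0],
    [0,[0,0,-0.1],0],
    [0,[0,0,-0.138],0],
    [0,[0,0.0,-0.138],0],
    [0,[0,0.03,-0.138],0],
    [0,[0,0.06,-0.138],0],
    [0,[0,0.094,-0.138],0],
    [0,[0,0.094,-0.138],0],
    [0,[0,0.094,-0.138],0],
    [0,[0,0.094,-0.11],0],
    [0,[0,0.094,-0.085],0],
    [0,[0,0.094,-0.069],0],
    [0,[0,0.094,-0.069],0],
    [0,[0,0.094,-0.069],0],
    [0,[0,0.094,-0.069],0],
  ],
)

```text
time: 9.3
tcp_pos: [453.5, 204.0, 181.2]
ee_rot: [[-0.248, -0.969, 0.004], [-0.969, 0.248, 0.008], [-0.009, -0.002, -1.0]]
wrist_force: [0.5, -0.6, 0.2]
gripper_width: 0.004
```

```bash
cat >> h.py <<'E'
Y=-0.243;EX=np.array([np.cos(Y),np.sin(Y),0]);EY=np.array([-np.sin(Y),np.cos(Y),0])
H=np.array([530,185,128.5])-25*EX
def uvz():
    s=st();d=np.array(s['tcp_pos'])-H;print('u,v,z rel hinge',np.round([d@EX,d@EY,d[2]],1));return d@EX,d@EY,d[2]
E
python3 - <<'E'
from h import *
u,v,z=uvz()
s=snap('scene');f=s['frame'][140:320,280:520];cv2.imwrite('pics/s2.png',cv2.resize(cv2.cvtColor(f,cv2.COLOR_RGB2BGR),None,fx=3,fy=3,interpolation=cv2.INTER_CUBIC))
for th in [1.8,1.7,1.6,1.5,1.4,1.3,1.2,1.1,1,.9,.8,.7,.6,.5,.4,.3,.2,.1,0]:
    c,n=np.cos(th),np.sin(th)
    U,Z=(60*c-2.5*n-11,52) if th>np.pi/2 else (52*c-2.5*n-11,52*n+2.5*c)
    print(th,'abs',round(U,1),round(Z,1),'shift y,z',round((u-U)/1000,4),round((z-Z)/1000,4))
E
```

```text
t 9.3 tcp [453.5 204.  181.2] F [ 0.51 -0.56  0.22] g 0.0 tilt [ 0.0043  0.0081 -1.    ] xang -1.821
u,v,z rel hinge [-53.9   0.1  52.7]
1.8 abs -27.1 52 shift y,z -0.0268 0.0007
1.7 abs -21.2 52 shift y,z -0.0327 0.0007
1.6 abs -15.3 52 shift y,z -0.0386 0.0007
1.5 abs -9.8 52.0 shift y,z -0.044 0.0006
1.4 abs -4.6 51.7 shift y,z -0.0492 0.001
1.3 abs 0.5 50.8 shift y,z -0.0544 0.0019
1.2 abs 5.5 49.4 shift y,z -0.0594 0.0033
1.1 abs 10.4 47.5 shift y,z -0.0642 0.0052
1 abs 15.0 45.1 shift y,z -0.0689 0.0076
0.9 abs 19.4 42.3 shift y,z -0.0732 0.0104
0.8 abs 23.4 39.0 shift y,z -0.0773 0.0136
0.7 abs 27.2 35.4 shift y,z -0.081 0.0173
0.6 abs 30.5 31.4 shift y,z -0.0844 0.0213
0.5 abs 33.4 27.1 shift y,z -0.0873 0.0256
0.4 abs 35.9 22.6 shift y,z -0.0898 0.0301
0.3 abs 37.9 17.8 shift y,z -0.0918 0.0349
0.2 abs 39.5 12.8 shift y,z -0.0933 0.0399
0.1 abs 40.5 7.7 shift y,z -0.0944 0.045
0 abs 41.0 2.5 shift y,z -0.0949 0.0502
```

View pics/s2.png

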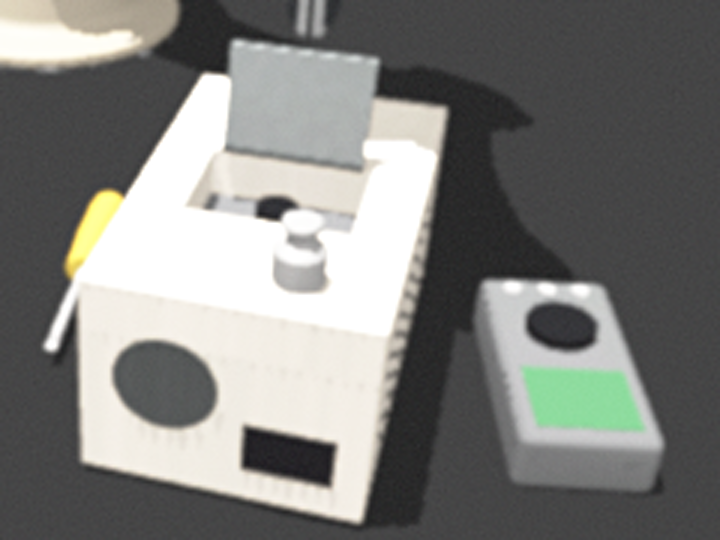

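The flap stands open with the fingers on its front side and the button visible. I start pushing it over and check the force part way.

Request:
arm_command(
  moves=[
    [0,[0,-0.012,0.004],0],
    [0,[0,-0.022,0.004],0],
    [0,[0,-0.027,0.004],0],
    [0,[0,-0.031,0.004],0],
    [0,[0,-0.035,0.004],0],
    [0,[0,-0.039,0.004],0],
    [0,[0,-0.043,0.004],0],
    [0,[0,-0.047,0.004],0],
    [0,[0,-0.051,0.0045],0],
    [0,[0,-0.055,0.005],0],
  ],
)

```text
time: 10.18
tcp_pos: [506.8, 190.4, 176.4]
ee_rot: [[-0.248, -0.969, 0.004], [-0.969, 0.248, 0.008], [-0.009, -0.002, -1.0]]
wrist_force: [-2.2, 1.0, -0.2]
gripper_width: 0.003
```

```bash
python3 - <<'E'
from h import *
uvz()
E
```

```text
t 10.1833 tcp [506.8 190.4 176.4] F [-2.17  1.01 -0.21] g 0.0 tilt [ 0.0043  0.0083 -1.    ] xang -1.821
u,v,z rel hinge [ 1.2 -0.3 47.9]
```

Request:
arm_command(
  moves=[
    [0,[0,-0.004,0.0],0],
    [0,[0,-0.009,0.0015],0],
    [0,[0,-0.014,0.004],0],
    [0,[0,-0.018,0.0065],0],
    [0,[0,-0.022,0.01],0],
    [0,[0,-0.026,0.0135],0],
    [0,[0,-0.029,0.0175],0],
    [0,[0,-0.032,0.022],0],
    [0,[0,-0.035,0.0265],0],
    [0,[0,-0.037,0.031],0],
    [0,[0,-0.039,0.036],0],
    [0,[0,-0.0395,0.0385],0],
    [0,[0,-0.0395,0.0385],0],
  ],
)

```text
time: 11.27
tcp_pos: [545.3, 180.7, 137.3]
ee_rot: [[-0.248, -0.969, 0.004], [-0.969, 0.248, 0.008], [-0.009, -0.002, -1.0]]
wrist_force: [-2.0, -1.1, 3.4]
gripper_width: 0.002
```

```bash
python3 - <<'E'
from h import *
uvz()
E
```

```text
t 11.2667 tcp [545.3 180.7 137.3] F [-1.99 -1.06  3.37] g 0.0 tilt [ 0.0039  0.0079 -1.    ] xang -1.821
u,v,z rel hinge [40.9 -0.5  8.8]
```

Request:
arm_command(
  moves=[
    [0,[0,-0.001,0.003],0],
    [0,[0,-0.002,0.006],0],
    [0,[0,-0.002,0.008],0],
    [0,[0,-0.002,0.0095],0],
    [0,[0,-0.002,0.0105],0],
    [0,[0,-0.002,0.011],0],
    [0,[0,-0.002,0.0115],0],
    [0,[0,-0.002,0.0115],0],
  ],
)

```text
time: 11.93
tcp_pos: [547.5, 180.7, 127.4]
ee_rot: [[-0.248, -0.969, 0.005], [-0.969, 0.248, 0.009], [-0.01, -0.003, -1.0]]
wrist_force: [-6.9, -1.8, 22.1]
gripper_width: 0.002
```

At the stop with 22 N. Next I release upwards and wait.

Request:
arm_command(
  moves=[
    [0,[0,0,-0.005],0],
    [0,[0,0,-0.03],0],
    [0,[0,0,-0.06],0],
    [0,[0,0,-0.095],0],
    [0,[0,0,-0.12],0],
    [0,[0,0,-0.12],0],
    [0,[0,0,-0.12],0],
    [0,[0,0,-0.12],0],
    [0,[0,0,-0.12],0],
    [0,[0,0,-0.12],0],
    [0,[0,0,-0.12],0],
    [0,[0,0,-0.12],0],
    [0,[0,0,-0.12],0],
    [0,[0,0,-0.12],0],
    [0,[0,0,-0.12],0],
    [0,[0,0,-0.12],0],
    [0,[0,0,-0.12],0],
    [0,[0,0,-0.12],0],
    [0,[0,0,-0.12],0],
    [0,[0,0,-0.12],0],
  ],
)

```text
time: 13.6
tcp_pos: [546.9, 179.6, 247.5]
ee_rot: [[-0.248, -0.969, 0.005], [-0.969, 0.248, 0.009], [-0.01, -0.003, -1.0]]
wrist_force: [0.2, 0.1, 0.1]
gripper_width: -0.001
```

Request:
arm_command(
  moves=[
    [0,[0,0,0],0],
    [0,[0,0,0],0],
    [0,[0,0,0],0],
    [0,[0,0,0],0],
    [0,[0,0,0],0],
    [0,[0,0,0],0],
    [0,[0,0,0],0],
    [0,[0,0,0],0],
    [0,[0,0,0],0],
    [0,[0,0,0],0],
  ],
)

```text
time: 14.43
tcp_pos: [546.9, 179.7, 247.5]
ee_rot: [[-0.248, -0.969, 0.005], [-0.969, 0.248, 0.009], [-0.01, -0.003, -1.0]]
wrist_force: [0.2, -0.1, -0.1]
gripper_width: -0.005
```

```bash
python3 - <<'E'
from h import *
st()
s=snap('scene');f=s['frame'][140:320,280:520];cv2.imwrite('pics/s3.png',cv2.resize(cv2.cvtColor(f,cv2.COLOR_RGB2BGR),None,fx=3,fy=3,interpolation=cv2.INTER_CUBIC))
a=cv2.imread('pics/s1.png')[...,::-1].astype(int);d=np.abs(a-s['frame']).max(2)
d=cv2.medianBlur(d.astype(np.uint8),5);print('changed px, lower half of supply/meter:',(d[225:320,295:520]>60).sum(),'screwdriver/left',(d[200:300,290:315]>60).sum())
E
```

```text
t 14.4333 tcp [546.9 179.7 247.5] F [ 0.2  -0.09 -0.07] g -0.0 tilt [ 0.0052  0.0089 -0.9999] xang -1.821
changed px, lower half of supply/meter: 422 screwdriver/left 0
```

View pics/s3.png

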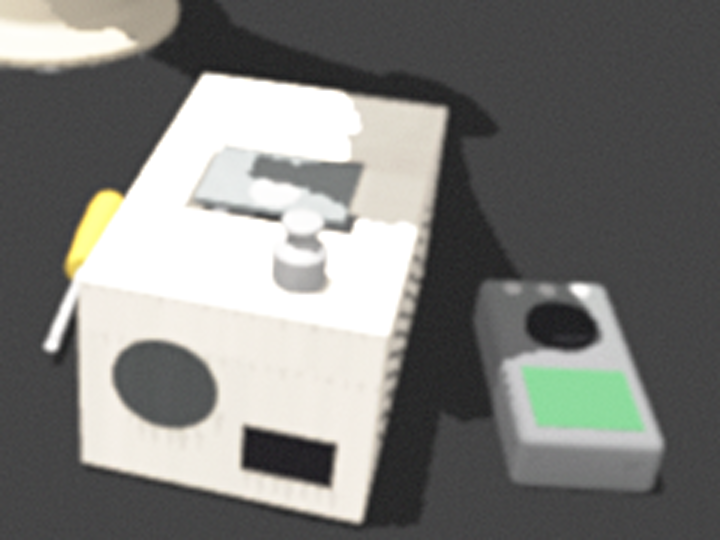

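The flap lies flat and closed (crop pixels about 190–365, 148–225) 2.4 s after release. The supply, weight, multimeter and screwdriver appear where they were; the differences from the first picture look like the arm's shadow. I'm handing the job in.

```bash
python3 -c "
from h import *
env.close_job();st()"
```

```text
the job is handed in; nothing more can be done
the job is handed in; nothing more can be done
```

I did the whole job in the order asked and handed it in at about 14.4 s of the 54 s allowed.

- **Flap opened:** I pressed the pad to its stop with 16 N, let go, and a picture showed the flap swung open.
- **Reset button:** I pressed it until it stopped. Raising the force from 8 to 23 N moved it only 0.3 mm more, and the tip ended 5.2 mm below the button's nominal top, matching the 5 mm travel.
- **Flap shut:** I pushed it over from the front side with about 2 to 4 N, then pressed it in to the stop with 22 N and lifted away.

**Last checks:** more than 2 s after letting go, the flap lay flat and closed. The wrist force was about 0 and the fingers were about 115 mm clear.

**Bystanders:** the supply, weight, multimeter and screwdriver look unmoved. Comparing with the first picture, nothing changed around the screwdriver. In the supply and multimeter area, 422 pixels differ; I put that down to the arm's shadow, from looking at the picture. I did not measure their positions again.

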